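# Hold a wax bar in the corner of the sawing board

## Task

Get the long wax bar ready for sawing on the sawing board: swing the flip stop fully down, lay the bar flat on the bed with its end butted against the stop and its long side flush along the fence, then press it with the fingertips into fence and bed at once, with one firm diagonal push on the longer part of the bar, on the far side of the saw slot from the stop, with the fingers clear of the slot. Finish while holding: keep the push on, do not let go, and leave the other things on the bench where they are.

Things in the scene. Friction and masses are not known exactly. Their poses are not given: they have to be found in the camera images.
- hook: The sawing board (bench hook), screwed fast to the bench: plywood bed 160 (x) by 270 (y) by 18 mm, wooden fence along its far (+x) side, flip stop on the left (+y) part of the fence. Origin: centre of its underside, on the bench; +x points across the bed to the fence, +y along the fence to the stop end. In this frame: fence face x = 52, bar side of the lowered stop y = 85, saw slot y = 50 mm.
- bed: The bed of the sawing board: the flat plywood slab, same origin and axes as the board, top at z = 18 mm; clear of fence and stop it is free from x = -80 to +52 mm and y = -135 to +135 mm.
- fence: The fence: wooden strip on the bed, x = 52 to 76 mm in the board's frame, over the whole 270 mm length, 32 mm high (top at z = 50 mm above the bench), cut through by the saw slot. Same origin and axes as the board.
- corner (a point): The point where fence face, bed top and the bar side of the lowered stop meet: (52, 85, 18) mm in the board's frame, axes as the board's. The bar lies home when it fills the corner on the -x, -y, +z side of this point: its middle is then at (-16, -60, +12) mm from here.
- slot (a point): The 2 mm saw slot in the fence, at its top edge on the bar's side: (52, 50, 50) mm in the board's frame, axes as the board's. It is 35 mm from the stop; a fine dark kerf runs on from it across the bed.
- stop (a joint): Flip stop: aluminium arm 14 mm wide with a thumb tab, hinged between steel cheeks (74 mm high) on the fence top. 0 = down, its block at x 24..46, y 85..99 mm of the board's frame, 3 mm above the bed; grows as it is raised (to 1.6 rad). Hinge along the board's y at (64, 92, 62) mm. Starts at 0.35 to 0.75; friction (1 N at the tab) holds it where left. Press the tab down along its arc.
- stop_pad (a point): Point on the upper face of the stop's thumb tab, 50 mm out from the hinge axis (the tab ends at 62 mm). It moves with the arm; when the stop is down it lies at (14, 92, 66) mm in the board's frame.
- bar: The long bar of hard dark carving wax, 120 (its x) by 32 (its y) by 24 mm high (its z), about 85 g, lying flat on the bench beside the board, to the left or to the right. Origin: centre of its underside.
- bar_mid (a point): The middle of the long bar, 12 mm above its origin.
- offcut: A short offcut of the same wax, 50 by 32 by 24 mm, on the bench on the other side of the board; not to be used or moved. Origin: centre of its underside.
- brick: Bystander: grey soldering brick 100 by 65 by 35 mm. Origin: centre of its underside.
- tin: Bystander: round white lidded tin, 66 mm across, 32 mm high. Origin: centre of its underside.
- bowl: Bystander: white porcelain bowl, 110 mm across, 50 mm high. Origin: centre of its underside.
Not all that is in view belongs to the job. What is meant by the bar is not pink, and is the larger of those in its own colour.

How it is judged:
By the outcome, as a careful person would: the job done as asked, in the order asked, and still so for the second after the job is handed in, while the arm keeps its last pose, push and grip.
It also fails if it takes over 72 s, if anything falls off the work surface, if the arm or the gripper's body presses on something with over 40 N, if the wrist force passes 120 N, or if a joint passes its speed limit or range.

## Robot

A 7-joint arm with a two-finger parallel gripper is mounted at the origin on the work surface. World frame = base frame: x ahead of the robot, y to its left, z up, the work surface at z = 0. Lengths are in m, angles in rad, forces in N, time in s.
With the tool pointing down it reaches from about 0.425 to 0.925 m from the base axis. Payload 6.8 kg.
Tool frame: the origin (TCP) lies between the finger pads, 19 mm behind the fingertips; this is the grasp point; z points along the fingers, y is the line along which they close (so a half turn about z gives the same grasp; the last joint's range is limited). The gripper opens to 85 mm and grips with 20 to 120 N. Pads are 22 mm wide; open, the fingers measure 114 mm over their backs; the gripper's body (76 mm by 85 mm) begins 54 mm behind the grasp point. The pads swing forward as they close: fully open they stand 13 mm farther back than shut.
Start: joints at [-1.242, 0.477, 0.022, 1.555, -0.011, 1.109, -0.083], TCP at [0.286, 0.612, 0.25] pointing down, gripper open.
Joint ranges: [-2.96, 2.96], [-0.34, 2.1], [-1.41, 1.46], [0.24, 2.44], [-1.37, 4.51], [0.17, 1.92], [-2.96, 2.96]. Speed limits (rad/s): [2.39, 2.39, 3.14, 3.14, 3.14, 3.14, 3.14].

## Interface

Orientations are given as a unit quaternion [w, x, y, z].
In Python, from station import bot gives the robot as it stands. The module is installed in compiled form; this text tells all that it offers.
- The arm moves only by the tool drive_tool, never from a script. Its argument "commands" is a list of rows, each an object with "hand": the opening, from 0 (shut) to 1 (fully open); "translation": the shift along the world's x, y, z in mm, a list of three; "angular": the turn, a rotation vector about the world's x, y, z in rad, a list of three. In form: [{"hand": hand, "translation": [tx, ty, tz], "angular": [ax, ay, az]}, ...]. A call has 1 to 12 rows; each row is the pose to reach, as a shift and turn from the pose commanded when the call began; what a row does not reach only later rows make up. A row lasts 1/8 s, in which the tool goes at most 62.5 mm and 10.7 degrees, less where a joint would pass 70% of its speed; a pose out of reach is approached as far as the arm can. A call with a gripper value outside its range is refused whole. The fingers move at their own pace and stop on an object; "force" is the grip in N (left out, the last holds). Time passes only in rows, so rows that repeat a pose let the fingers close. It gives the time, the measured TCP pose, the force, the opening and the grip force at its end, in the units of the state.
- bot.get_obs(): the state, without advancing time (a new reading comes with each control period).
- bot.read_camera(name): name is "side" or "top"; returns the picture (480x640x3 uint8, red, green, blue); there is no depth.
- bot.camera_model(name): a dict with "fx", "fy", "cx", "cy" (pixels), "view" (4x4, takes a point from world to camera coordinates). Camera axes: x right, y up, looking along -z (the intrinsics and any distortion apply to the point x, -y, -z); pixel columns grow to the right and rows downward; lengths in m; the calibration is good to about 2 mm. A picture is of the moment at which its call begins. camera_model takes no time and is no camera call.
- bot.hand_in(): hands the job in; it is judged then, once.
Trained networks look in the newest picture that a camera, given by its name, has taken for a name from the list of things; names that differ only in an ending like _2 or _b are one class to them, and where a whole thing is asked for, a point or a joint stands for the part that bears it (a point fixed in the world has none). Each returns a list of dicts, best first, with "score" (0 to 1); they miss things now and then, are a little off and sometimes report something else, mostly with a low value. They report only what shows in the picture. A call takes as long as a camera call. They do not tell look-alikes from the thing itself.
- bot.find_in(camera, query): "position" ([column, row] in pixels, amid what is visible of it).
- bot.outline_of(camera, query): "pixels" (480x640 bool, what is visible of it) and "position" ([column, row] in pixels, amid what is visible of it).
The state is a dict: "t": time; "q": joint angles; "joint_vel": joint speeds; "joint_torque": joint torques, N m; "eef_pos": TCP position; "tool_rot": TCP orientation; "contact_force": force on the tool from outside, world axes, zero at the start; "torque": the same for the moment, N m; "gripper_width": opening from 0.0 (shut) to 1.0 (fully open); "grasp_force": force on a finger pad.
Only numpy, scipy, OpenCV 4.12 (cv2) and the standard library are available. Lean on these libraries where they do the work, as an engineer would, in place of code of your own. Each camera call takes 0.05 s, during which the arm holds its last target. There are 200 camera calls.

## Working session

There is one attempt and no reset: what is moved stays moved. The work goes in short steps, Python scripts to look and compute and a tool call to move; the robot and the scene stay as the last step left them, time stands still between calls to the robot, and variables do not carry over. Pictures are saved under pics/ and viewed, at most 10 in all, crops included, and the job is handed in when it is done.

Besides the shell and the picture viewer there is one more tool, called after "Emit:" as name(argument=value, ...) on one line, values as JSON. drive_tool: Moves the arm, as the interface text tells. Its arguments: {"type":"object","properties":{"commands":{"type":"array","items":{"type":"object","properties":{"hand":{"type":"number"},"translation":{"type":"array","items":{"type":"number"}},"angular":{"type":"array","items":{"type":"number"}}}}},"force":{"type":"number"}},"required":["commands"]}

```bash
mkdir -p pics; python3 - <<'E'
from station import bot
import cv2,numpy as np
for c in("top","side"):
    im=bot.read_camera(c); cv2.imwrite(f"pics/{c}0.png",im[:,:,::-1])
    m=bot.camera_model(c); print(c,{k:np.round(v,3).tolist() if k!='x' else v for k,v in m.items()})
    for q in("hook","bar","offcut","stop","stop_pad","slot","corner","brick","tin","bowl"):
        print(q,[(np.round(d["position"]).tolist(),round(d["score"],2)) for d in bot.find_in(c,q)[:4]])
o=bot.get_obs();print(o["t"],o["eef_pos"],o["tool_rot"],o["gripper_width"])
E
```

```text
top {'fx': 537.478, 'fy': 537.478, 'cx': 316.807, 'cy': 242.503, 'view': [[0.015, -0.999, -0.029, -0.009], [0.991, 0.011, 0.133, -0.492], [-0.132, -0.031, 0.991, -1.191], [0.0, 0.0, 0.0, 1.0]]}
hook [([321.0, 228.0], 0.96)]
bar [([449.0, 254.0], 0.76), ([486.0, 326.0], 0.69), ([496.0, 235.0], 0.68), ([324.0, 236.0], 0.39)]
offcut [([191.0, 257.0], 0.65)]
stop [([283.0, 210.0], 0.51)]
stop_pad [([281.0, 211.0], 0.52)]
slot [([322.0, 234.0], 0.84)]
corner [([321.0, 228.0], 0.97)]
brick [([173.0, 163.0], 0.6)]
tin [([193.0, 348.0], 0.6), ([466.0, 163.0], 0.22)]
bowl [([468.0, 164.0], 0.97)]
side {'fx': 471.58, 'fy': 471.58, 'cx': 313.49, 'cy': 235.785, 'view': [[0.85, -0.527, 0.018, -0.407], [0.295, 0.503, 0.812, -0.186], [-0.437, -0.685, 0.583, -1.094], [0.0, 0.0, 0.0, 1.0]]}
hook [([331.0, 248.0], 0.71), ([384.0, 322.0], 0.17)]
bar [([344.0, 370.0], 0.88), ([385.0, 320.0], 0.78), ([431.0, 345.0], 0.71)]
offcut [([256.0, 200.0], 0.75), ([199.0, 224.0], 0.67)]
stop [([323.0, 214.0], 0.43)]
stop_pad [([325.0, 214.0], 0.55)]
slot [([332.0, 246.0], 0.79)]
corner [([332.0, 246.0], 0.89)]
brick [([311.0, 175.0], 0.79)]
tin [([197.0, 224.0], 0.76), ([321.0, 213.0], 0.67)]
bowl [([458.0, 289.0], 0.65)]
1.1 [0.28557709 0.61162993 0.2500242 ] [1.35784142e-05 2.16684395e-01 9.76241708e-01 1.45035667e-05] 0.9981988329726205
```

View pics/top0.png

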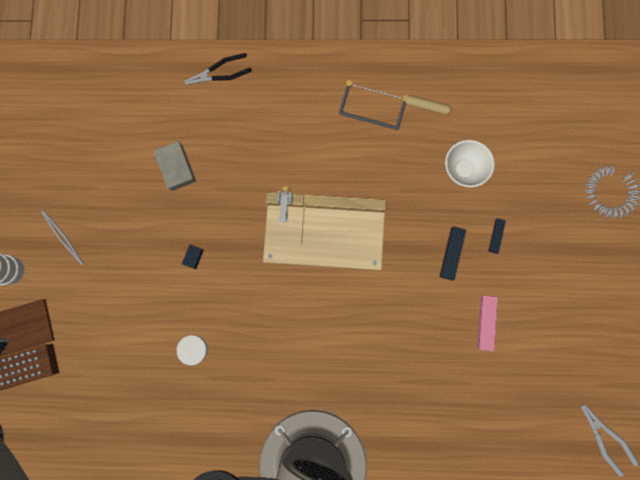

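View pics/side0.png

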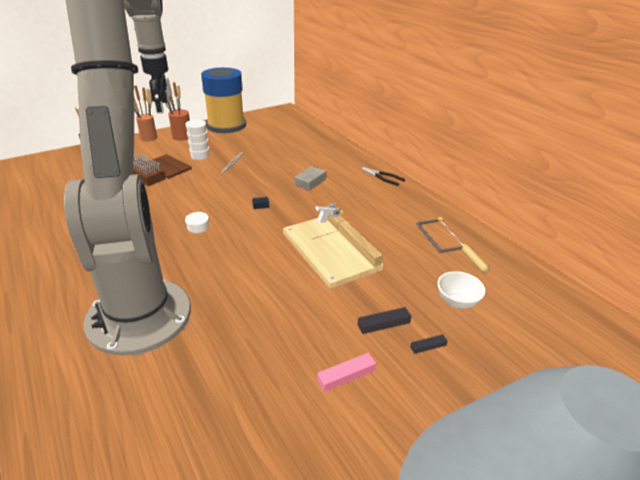

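The top view shows the board at about (325,232) and the stop at (284,205). The larger black bar is at (453,254), with a thinner black look-alike at (497,236) and a pink one at (488,323). The offcut is at (193,257). The side view has the bar at (385,320). Next I'll fit the poses.

```bash
cat > h.py <<'E'
from station import bot
import cv2,numpy as np
from scipy.optimize import minimize
M={c:bot.camera_model(c) for c in("top","side")}
def proj(c,P):
    m=M[c];P=np.atleast_2d(P);p=(np.c_[P,np.ones(len(P))]@np.array(m["view"]).T)[:,:3]
    return np.c_[m["cx"]+m["fx"]*p[:,0]/-p[:,2],m["cy"]-m["fy"]*p[:,1]/-p[:,2]]
def ray(c,uv):
    m=M[c];V=np.array(m["view"]);d=np.array([(uv[0]-m["cx"])/m["fx"],-(uv[1]-m["cy"])/m["fy"],-1])
    return -V[:3,:3].T@V[:3,3],V[:3,:3].T@d
def onz(c,uv,z):
    o,d=ray(c,uv);return o+d*(z-o[2])/d[2]
def pts(pose,P):
    x,y,a=pose[:3];c,s=np.cos(a),np.sin(a);P=np.atleast_2d(P)
    return P@np.array([[c,s,0],[-s,c,0],[0,0,1]])+[x,y,pose[3] if len(pose)>3 else 0]
def box(x0,x1,y0,y1,z0,z1): return np.array([[x,y,z] for x in(x0,x1) for y in(y0,y1) for z in(z0,z1)])/1000
BAR=[box(-60,60,-16,16,0,24)]
HOOK=[box(-80,76,-135,135,0,18),box(52,76,-135,135,18,50)]
HOOK=[box(-80,80,-135,135,0,18),box(52,76,-135,135,18,50)]
S=4
def render(c,pose,boxes):
    im=np.zeros((480*S,640*S),np.uint8)
    for b in boxes:
        h=cv2.convexHull(((proj(c,pts(pose,b))+.5)*S*16-8).astype(np.int32)); cv2.fillConvexPoly(im,h,255,shift=4)
    return cv2.resize(im,(640,480),interpolation=cv2.INTER_AREA)/255.
def fit(masks,boxes,p0):
    def f(p): return sum(np.abs(render(c,p,boxes)-m).sum()/m.sum() for c,m in masks.items())
    best=None
    p=np.array(p0,float)
    for k in(1,.4,.15):
        r=minimize(f,p,method="Nelder-Mead",options=dict(initial_simplex=np.vstack([p]+[p+k*np.eye(3)[i]*[.015,.015,.1][i] for i in range(3)]),xatol=1e-5,fatol=1e-5,maxiter=120));p=r.x
    return p,r.fun
E
cat > a.py <<'E'
from h import *
near={"bar":{"top":(453,254),"side":(385,320)},"hook":{"top":(325,232),"side":(331,248)}}
ms={}
for c in M:
    bot.read_camera(c)
    for q in near:
        L=bot.outline_of(c,q);d=min(L,key=lambda d:np.hypot(*(np.array(d["position"])-near[q][c])))
        ms.setdefault(q,{})[c]=d["pixels"].astype(float);print(c,q,d["position"],d["score"],d["pixels"].sum())
    L=bot.outline_of(c,"stop_pad");print([(d["position"],d["score"],d["pixels"].sum()) for d in L])
np.save("m.npy",ms,allow_pickle=True)
p0={"bar":(*onz("top",(453,254),.012)[:2],-.15),"hook":(*onz("top",(325,232),.018)[:2],0)}
for q,B in(("bar",BAR),("hook",HOOK)):
    print(q,p0[q])
    for sel in(("top","side"),("top",),("side",)):
        p,f=fit({c:ms[q][c] for c in sel},B,p0[q]);print(sel,np.round(p,4),round(f,3))
E
python3 a.py
```

```text
top bar [492.8, 235.3] 0.61 338
top hook [324.0, 230.0] 0.87 8397
[([322.3, 230.3], 0.62, np.int64(8360)), ([279.7, 214.8], 0.58, np.int64(159))]
side bar [383.7, 319.2] 0.59 827
side hook [330.9, 246.1] 0.92 4627
[([323.4, 211.4], 0.57, np.int64(227))]
bar (np.float64(0.4719040621279587), np.float64(-0.3144297380184264), -0.15)
('top', 'side') [ 0.4754 -0.3131 -0.2696] 3.723
('top',) [ 0.5226 -0.2569 -0.8908] 3.264
('side',) [ 0.476  -0.3127 -0.2018] 0.132
hook (np.float64(0.518769986370673), np.float64(-0.0206096089764894), 0)
('top', 'side') [ 0.5216 -0.0167 -0.0551] 0.066
('top',) [ 0.5213 -0.0168 -0.0544] 0.02
('side',) [ 0.5219 -0.0165 -0.0551] 0.044
```

```bash
cat > b.py <<'E'
from h import *
ms=np.load("m.npy",allow_pickle=True).item()
g=bot.read_camera("top").max(2).astype(float)
roi=np.zeros((480,640),bool);roi[220:288,432:476]=1
m=np.clip((110-g)/60,0,1)*roi; print(m.sum())
p0=(.474,-.313,-.2)
for s in({"top":m},{"top":m,"side":ms["bar"]["side"]}):
    p,f=fit(s,BAR,p0);print(np.round(p,4),round(f,3))
hk=(.5215,-.0167,-.0547)
for th in(.35,.45,.55,.65,.75):
    c,s=np.cos(th),np.sin(th);P=[[(64-50*c+4*s)/1e3,.092,(62+50*s+4*c)/1e3]]
    print(th,pts(hk,P).round(4),proj("top",pts(hk,P)).round(1),proj("side",pts(hk,P)).round(1))
E
python3 b.py
python3 - <<'E'
import cv2
a=cv2.imread('pics/top0.png')[180:240,250:330];b=cv2.imread('pics/side0.png')[185:245,290:370]
cv2.imwrite('pics/c.png',cv2.resize(cv2.hconcat([a,b]),None,fx=5,fy=5,interpolation=cv2.INTER_CUBIC))
E
```

```text
658.5166666666667
[ 0.4743 -0.3129 -0.2692] 0.323
[ 0.4743 -0.3127 -0.236 ] 0.465
0.35 [[0.5449 0.0742 0.0829]] [[281.7 215.3]] [[320.  207.5]]
0.45 [[0.5472 0.074  0.0874]] [[281.6 213.9]] [[320.7 206. ]]
0.55 [[0.55   0.0739 0.0915]] [[281.5 212.3]] [[321.6 204.5]]
0.65 [[0.5531 0.0737 0.0954]] [[281.4 210.6]] [[322.6 203.1]]
0.75 [[0.5566 0.0735 0.099 ]] [[281.4 208.7]] [[323.7 201.7]]
```

View pics/c.png

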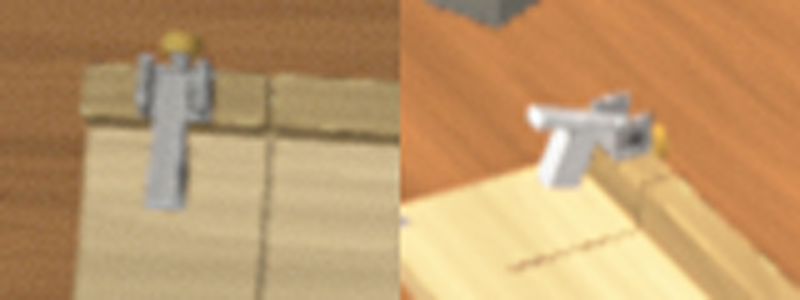

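```bash
cat > d.py <<'E'
from h import *
im=cv2.imread("pics/top0.png");si=cv2.imread("pics/side0.png")
g=im.max(2);sub=g[220:288,432:476]
print(sub[::6,::3])
m=((g<95)&(np.pad(np.ones((68,44),bool),((220,192),(432,164))))).astype(np.uint8)
print(m.sum(),cv2.minAreaRect(np.argwhere(m)[:,::-1].astype(np.float32)))
ms=np.load("m.npy",allow_pickle=True).item()
for s in({"top":m.astype(float)},{"top":m.astype(float),"side":ms["bar"]["side"]}):
    p,f=fit(s,BAR,(.474,-.313,-.2));print(p.round(4),round(f,3))
hk=(.5215,-.0167,-.0547)
print("slot",proj("top",pts(hk,[.052,.05,.05])),proj("side",pts(hk,[.052,.05,.05])))
K=4
def draw(img,c,x0,y0):
    o=cv2.resize(img[y0:y0+75,x0:x0+100],None,fx=K,fy=K,interpolation=cv2.INTER_CUBIC)
    for pose,B in((p,BAR),(hk,HOOK)):
        for b in B:
            h=cv2.convexHull(((proj(c,pts(pose,b))+.5-[x0,y0])*K).astype(np.int32));cv2.polylines(o,[h],True,(0,255,0))
    return o
cv2.imwrite("pics/d.png",cv2.vconcat([cv2.hconcat([draw(im,"top",400,215),draw(si,"side",330,280)])]))
E
python3 d.py
```

```text
[[138 138 137 144 142 142 142 141 146 147 145 144 142 141 141]
 [147 145 150 152 152 154 155 105 128 156 158 156 154 159 153]
 [152 151 150 152 153 152  66  62  51  57  64  78 147 150 152]
 [159 153 153 151 152 145  48  62  54  61  58 137 141 144 144]
 [146 140 144 145 148  82  60  59  53  62  72 144 144 143 138]
 [137 132 133 135 132  46  63  61  56  53 118 135 131 137 135]
 [144 142 141 146  83  57  64  61  58  72 144 145 143 143 141]
 [155 153 151 150  52  59  63  57  64 137 151 156 152 149 152]
 [149 148 150  89  57  64  63  64  58 147 147 147 145 149 149]
 [154 156 153  48  64  61  57  63 137 154 154 150 152 149 151]
 [154 155 156 157 161 152 125 113 154 150 152 150 155 150 150]
 [148 150 149 152 151 153 151 150 150 150 145 144 147 143 144]]
805 ((452.3327941894531, 252.9606475830078), (15.517415046691895, 52.679046630859375), 13.240520477294922)
[ 0.4737 -0.3127 -0.2493] 0.085
[ 0.4744 -0.3131 -0.2445] 0.227
slot [[302.6445069  204.58143248]] [[337.2366165  221.52389409]]
```

View pics/d.png

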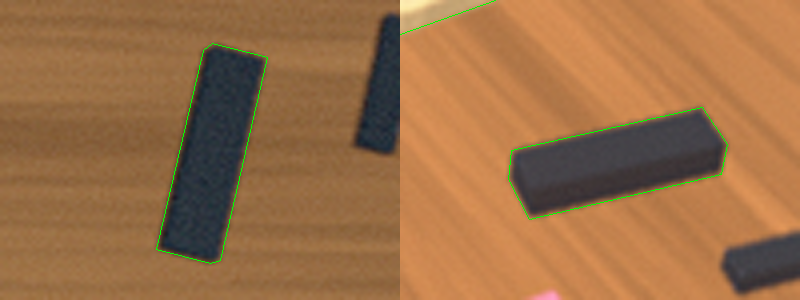

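Bar fit is good (0.474, -0.313, yaw -0.246) and so is the board (0.5215, -0.0167, yaw -0.055). The crop confirms it: the stop is half raised and the overlays match. First I'll move above the tab with the gripper shut.

Emit:
drive_tool(commands=[{"hand":0,"translation":[276,-540,-80],"angular":[0,0,0.19]},{"hand":0,"translation":[276,-540,-80],"angular":[0,0,0.19]},{"hand":0,"translation":[276,-540,-80],"angular":[0,0,0.19]},{"hand":0,"translation":[276,-540,-80],"angular":[0,0,0.19]},{"hand":0,"translation":[276,-540,-80],"angular":[0,0,0.19]},{"hand":0,"translation":[276,-540,-80],"angular":[0,0,0.19]},{"hand":0,"translation":[276,-540,-80],"angular":[0,0,0.19]},{"hand":0,"translation":[276,-540,-80],"angular":[0,0,0.19]},{"hand":0,"translation":[276,-540,-80],"angular":[0,0,0.19]},{"hand":0,"translation":[276,-540,-80],"angular":[0,0,0.19]},{"hand":0,"translation":[276,-540,-80],"angular":[0,0,0.19]},{"hand":0,"translation":[276,-540,-80],"angular":[0,0,0.19]}])

```text
t: 3.05
eef_pos: [0.5614, 0.0723, 0.17]
tool_rot: [-0.0, 0.123, 0.992, 0.0]
contact_force: [0.4, 0.5, 0.1]
gripper_width: 0.002
grasp_force: 0.0
```

Emit:
drive_tool(commands=[{"hand":0,"translation":[0,0,-40],"angular":[0,0,0]},{"hand":0,"translation":[-4,0,-50],"angular":[0,0,0]},{"hand":0,"translation":[-8,0,-58],"angular":[0,0,0]},{"hand":0,"translation":[-12,0,-64],"angular":[0,0,0]},{"hand":0,"translation":[-16,0,-71],"angular":[0,0,0]},{"hand":0,"translation":[-18,1,-78],"angular":[0,0,0]},{"hand":0,"translation":[-19,1,-84],"angular":[0,0,0]},{"hand":0,"translation":[-19,1,-86],"angular":[0,0,0]},{"hand":0,"translation":[-19,1,-86],"angular":[0,0,0]}])

```text
t: 4.18
eef_pos: [0.5423, 0.0727, 0.0846]
tool_rot: [-0.0, 0.123, 0.992, 0.0]
contact_force: [-3.0, -0.2, 8.2]
gripper_width: -0.005
grasp_force: 4.3
```

Emit:
drive_tool(commands=[{"hand":0,"translation":[0,0,-2],"angular":[0,0,0]},{"hand":0,"translation":[0,0,-2],"angular":[0,0,0]}])

```text
t: 4.42
eef_pos: [0.5423, 0.0728, 0.084]
tool_rot: [-0.0, 0.123, 0.992, 0.0]
contact_force: [-9.5, -0.7, 24.7]
gripper_width: -0.004
grasp_force: 12.3
```

Emit:
drive_tool(commands=[{"hand":0,"translation":[0,0,50],"angular":[0,0,0]},{"hand":0.7,"translation":[-10,-40,88],"angular":[0,0,0]},{"hand":0.7,"translation":[-69,-386,38],"angular":[0,0,0]},{"hand":0.7,"translation":[-69,-386,38],"angular":[0,0,0]},{"hand":0.7,"translation":[-69,-386,38],"angular":[0,0,0]},{"hand":0.7,"translation":[-69,-386,38],"angular":[0,0,0]},{"hand":0.7,"translation":[-69,-386,38],"angular":[0,0,0]},{"hand":0.7,"translation":[-69,-386,38],"angular":[0,0,0]},{"hand":0.7,"translation":[-69,-386,38],"angular":[0,0,0]},{"hand":0.7,"translation":[-69,-386,38],"angular":[0,0,0]}])

```text
t: 5.68
eef_pos: [0.4737, -0.3126, 0.1198]
tool_rot: [-0.0, 0.123, 0.992, 0.0]
contact_force: [0.6, 0.4, 0.7]
gripper_width: 0.699
grasp_force: 0.0
```

```bash
cat > e.py <<'E'
from h import *
import sys
n=sys.argv[1]
a=bot.read_camera("top");b=bot.read_camera("side");o=bot.get_obs();print(o["t"],o["eef_pos"].round(4),o["tool_rot"].round(4),o["contact_force"].round(1))
def cr(i,x,y): return cv2.resize(i[y:y+150,x:x+100],None,fx=4,fy=4,interpolation=cv2.INTER_CUBIC)
x,y,X,Y=map(int,sys.argv[2:6])
cv2.imwrite(f"pics/{n}.png",cv2.hconcat([cr(a,x,y),cr(b,X,Y)])[:,:,::-1])
E
python3 e.py e1 400 180 330 230
```

```text
5.775 [ 0.4743 -0.3117  0.12  ] [0.000e+00 1.219e-01 9.925e-01 4.000e-04] [0.1 0.2 0.2]
```

View pics/e1.png

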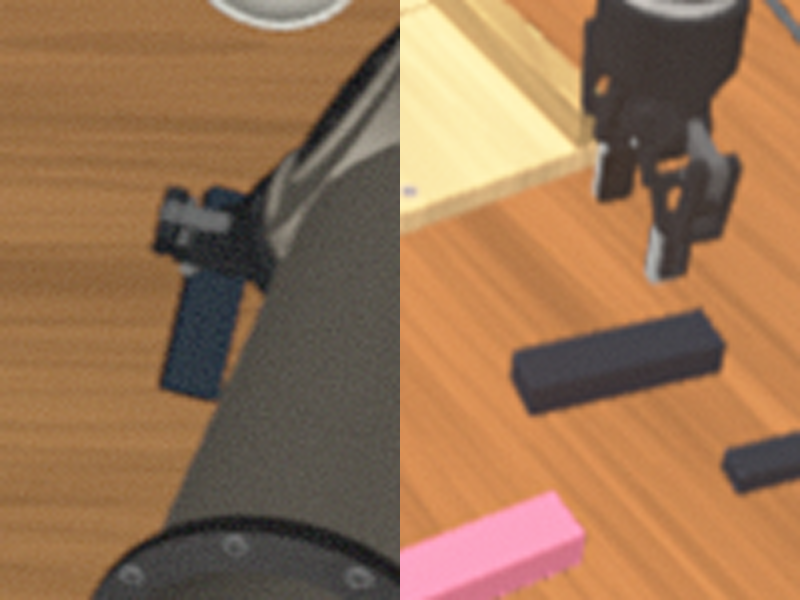

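The closing direction runs across the bar and the gripper is centred over it. Descend and grasp.

Emit:
drive_tool(commands=[{"hand":0.7,"translation":[0,0,-50],"angular":[0,0,0]},{"hand":0.7,"translation":[0,0,-80],"angular":[0,0,0]},{"hand":0.7,"translation":[0,0,-98],"angular":[0,0,0]},{"hand":0.7,"translation":[0,0,-98],"angular":[0,0,0]},{"hand":0.2,"translation":[0,0,-98],"angular":[0,0,0]},{"hand":0.2,"translation":[0,0,-98],"angular":[0,0,0]},{"hand":0.2,"translation":[0,0,-98],"angular":[0,0,0]},{"hand":0.2,"translation":[0,0,-98],"angular":[0,0,0]},{"hand":0.2,"translation":[0,0,-98],"angular":[0,0,0]}], force=40)

```text
t: 6.9
eef_pos: [0.4746, -0.314, 0.0235]
tool_rot: [0.001, 0.123, 0.992, -0.0]
contact_force: [-0.2, 0.1, 6.2]
gripper_width: 0.362
grasp_force: 41.9
```

Emit:
drive_tool(commands=[{"hand":0.2,"translation":[0,0,55],"angular":[0,0,0]},{"hand":0.2,"translation":[0,0,108],"angular":[0,0,0]},{"hand":0.2,"translation":[53,313,108],"angular":[0,0,-1.379]},{"hand":0.2,"translation":[53,313,108],"angular":[0,0,-1.379]},{"hand":0.2,"translation":[53,313,108],"angular":[0,0,-1.379]},{"hand":0.2,"translation":[53,313,108],"angular":[0,0,-1.379]},{"hand":0.2,"translation":[53,313,108],"angular":[0,0,-1.379]},{"hand":0.2,"translation":[53,313,108],"angular":[0,0,-1.379]},{"hand":0.2,"translation":[53,313,108],"angular":[0,0,-1.379]},{"hand":0.2,"translation":[53,313,108],"angular":[0,0,-1.379]},{"hand":0.2,"translation":[53,313,108],"angular":[0,0,-1.379]},{"hand":0.2,"translation":[53,313,108],"angular":[0,0,-1.379]}])

```text
t: 8.4
eef_pos: [0.5265, -0.0003, 0.1302]
tool_rot: [-0.0, 0.726, 0.688, 0.0]
contact_force: [-0.8, -0.1, -1.0]
gripper_width: 0.361
grasp_force: 40.9
```

```bash
python3 e.py e2 270 150 280 170
```

```text
8.5 [ 5.266e-01 -5.000e-04  1.301e-01] [-0.000e+00  7.260e-01  6.877e-01  2.000e-04] [-0.6 -0.1 -0.7]
```

View pics/e2.png

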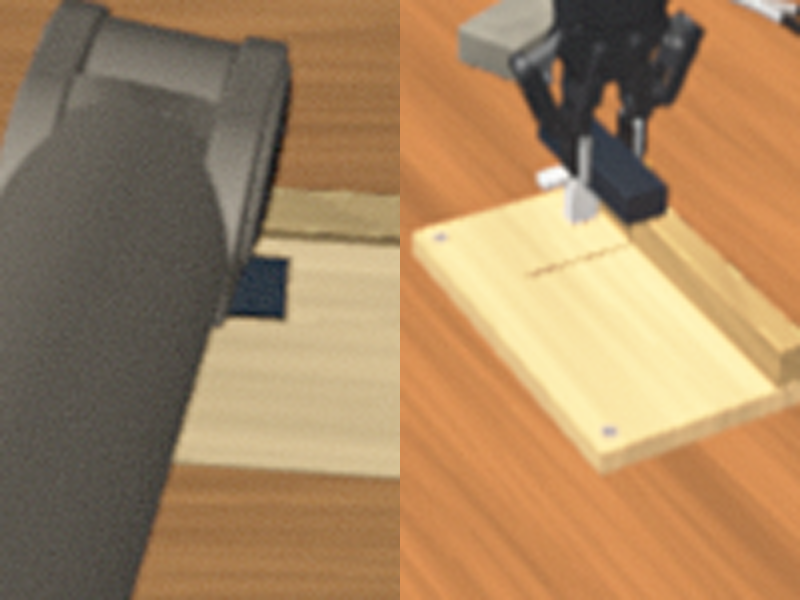

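Emit:
drive_tool(commands=[{"hand":0.2,"translation":[0,0,-50],"angular":[0,0,0]},{"hand":0.2,"translation":[0,0,-78],"angular":[0,0,0]},{"hand":0.2,"translation":[0,0,-86],"angular":[0,0,0]},{"hand":0.2,"translation":[0,0,-88],"angular":[0,0,0]},{"hand":0.2,"translation":[0,0,-88],"angular":[0,0,0]}])

```text
t: 9.12
eef_pos: [0.5274, -0.0004, 0.043]
tool_rot: [0.0, 0.726, 0.687, 0.001]
contact_force: [-0.4, 0.4, -1.0]
gripper_width: 0.362
grasp_force: 40.9
```

Emit:
drive_tool(commands=[{"hand":0.2,"translation":[0,0,-1],"angular":[0,0,0]},{"hand":0.2,"translation":[0,0,-2],"angular":[0,0,0]},{"hand":0.2,"translation":[0,0,-2],"angular":[0,0,0]}])

```text
t: 9.5
eef_pos: [0.5272, -0.0002, 0.0414]
tool_rot: [0.0, 0.726, 0.687, 0.001]
contact_force: [-2.4, 0.4, 11.4]
gripper_width: 0.363
grasp_force: 42.5
```

Emit:
drive_tool(commands=[{"hand":0.2,"translation":[0,0,1],"angular":[0,0,0]},{"hand":0.5,"translation":[0,0,1],"angular":[0,0,0]},{"hand":0.5,"translation":[0,0,1],"angular":[0,0,0]},{"hand":0.5,"translation":[0,0,1],"angular":[0,0,0]},{"hand":0.5,"translation":[0,0,40],"angular":[0,0,0]},{"hand":0.5,"translation":[0,0,80],"angular":[0,0,0]}])

```text
t: 10.25
eef_pos: [0.5261, -0.0005, 0.1205]
tool_rot: [-0.0, 0.726, 0.687, -0.001]
contact_force: [0.3, 0.5, 0.2]
gripper_width: 0.497
grasp_force: 0.0
```

Emit:
drive_tool(commands=[{"hand":0,"translation":[-40,2,0],"angular":[0,0,1.571]},{"hand":0,"translation":[-40,2,0],"angular":[0,0,1.571]},{"hand":0,"translation":[-40,2,0],"angular":[0,0,1.571]},{"hand":0,"translation":[-40,2,0],"angular":[0,0,1.571]},{"hand":0,"translation":[-40,2,0],"angular":[0,0,1.571]},{"hand":0,"translation":[-40,2,0],"angular":[0,0,1.571]},{"hand":0,"translation":[-40,2,0],"angular":[0,0,1.571]},{"hand":0,"translation":[-40,2,0],"angular":[0,0,1.571]},{"hand":0,"translation":[-40,2,0],"angular":[0,0,1.571]},{"hand":0,"translation":[-40,2,-50],"angular":[0,0,1.571]},{"hand":0,"translation":[-40,2,-76],"angular":[0,0,1.571]},{"hand":0,"translation":[-40,2,-76],"angular":[0,0,1.571]}])

```text
t: 11.75
eef_pos: [0.485, 0.0014, 0.0425]
tool_rot: [-0.002, 0.027, 1.0, -0.0]
contact_force: [0.3, -1.0, 0.7]
gripper_width: -0.001
grasp_force: 0.0
```

```bash
cat > f.py <<'E'
from h import *
b=bot.read_camera("side");o=bot.get_obs();print(o["t"],o["eef_pos"].round(4),o["tool_rot"].round(4),o["contact_force"].round(1),o["q"].round(2))
L=bot.outline_of("side","bar")
for d in L: print(d["position"],round(d["score"],2),d["pixels"].sum())
E
python3 f.py; python3 e.py e3 270 150 280 170
```

```text
11.8 [0.4861 0.0014 0.0437] [-9.000e-04  2.760e-02  9.996e-01 -2.000e-04] [ 0.2 -0.5  0.8] [-0.25  0.49  0.14  2.16 -0.14  0.5   1.52]
[431.9, 342.2] 0.94 413
[333.9, 240.4] 0.57 316
11.95 [0.4875 0.0017 0.0452] [1.000e-03 2.750e-02 9.996e-01 2.000e-04] [-0.6  0.1 -0.2]
```

View pics/e3.png

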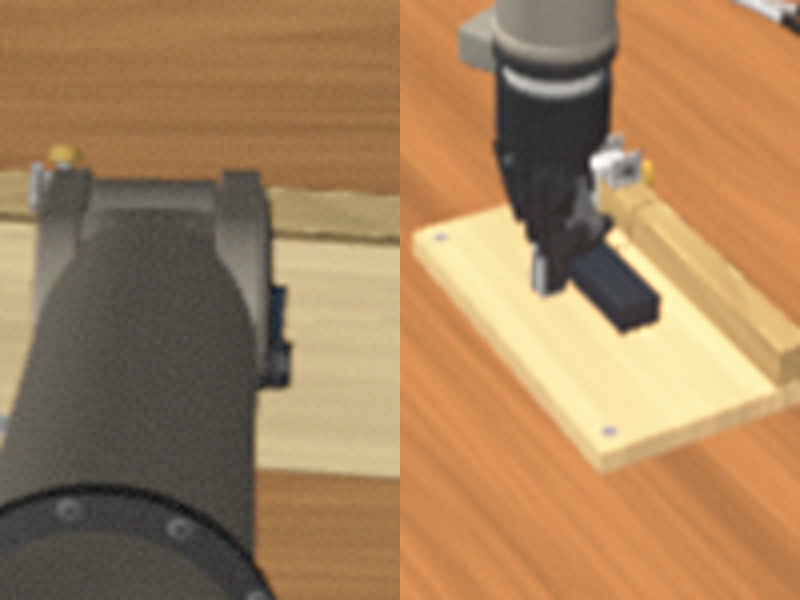

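Bar lies flat on the bed, parallel to the fence, with the shut fingers on its near side. Push it to the fence.

Emit:
drive_tool(commands=[{"hand":0,"translation":[8,-0.4,-1],"angular":[0,0,0]},{"hand":0,"translation":[13,-0.7,-1],"angular":[0,0,0]},{"hand":0,"translation":[17,-0.9,-1],"angular":[0,0,0]},{"hand":0,"translation":[21,-1.1,-1],"angular":[0,0,0]},{"hand":0,"translation":[25,-1.4,-1],"angular":[0,0,0]},{"hand":0,"translation":[29,-1.6,-1],"angular":[0,0,0]},{"hand":0,"translation":[33,-1.8,-1],"angular":[0,0,0]},{"hand":0,"translation":[36,-2,-1],"angular":[0,0,0]},{"hand":0,"translation":[39,-2.1,-1],"angular":[0,0,0]},{"hand":0,"translation":[42,-2.3,-1],"angular":[0,0,0]},{"hand":0,"translation":[44,-2.4,-1],"angular":[0,0,0]},{"hand":0,"translation":[44,-2.4,-1],"angular":[0,0,0]}])

```text
t: 13.45
eef_pos: [0.5293, -0.0007, 0.0427]
tool_rot: [-0.001, 0.027, 1.0, -0.0]
contact_force: [-5.1, 1.1, 2.5]
gripper_width: -0.001
grasp_force: 2.4
```

Emit:
drive_tool(commands=[{"hand":0,"translation":[1,0,0],"angular":[0,0,0]},{"hand":0,"translation":[2,-0.1,0],"angular":[0,0,0]},{"hand":0,"translation":[2,-0.1,0],"angular":[0,0,0]}])

```text
t: 13.82
eef_pos: [0.5293, -0.0008, 0.0424]
tool_rot: [-0.003, 0.027, 1.0, -0.0]
contact_force: [-9.5, 1.0, 6.7]
gripper_width: 0.004
grasp_force: 4.8
```

Emit:
drive_tool(commands=[{"hand":0,"translation":[-12,0.7,0],"angular":[0,0,0]},{"hand":0,"translation":[-12,0.7,50],"angular":[0,0,0]},{"hand":0,"translation":[5,-45,50],"angular":[0,0,0]},{"hand":0,"translation":[19,-87.6,50],"angular":[0,0,0]},{"hand":0,"translation":[19,-87.6,50],"angular":[0,0,0]},{"hand":0,"translation":[19,-87.6,20],"angular":[0,0,0]},{"hand":0,"translation":[19,-87.6,0],"angular":[0,0,0]},{"hand":0,"translation":[19,-87.6,0],"angular":[0,0,0]}])

```text
t: 14.82
eef_pos: [0.5505, -0.0875, 0.0418]
tool_rot: [-0.001, 0.027, 1.0, 0.0]
contact_force: [-1.2, -0.5, 0.3]
gripper_width: -0.003
grasp_force: 0.0
```

```bash
python3 e.py e4 270 150 280 170
```

```text
14.925 [ 0.5519 -0.0879  0.0435] [4.000e-04 2.710e-02 9.996e-01 1.000e-04] [ 0.2 -1.1  0.6]
```

View pics/e4.png

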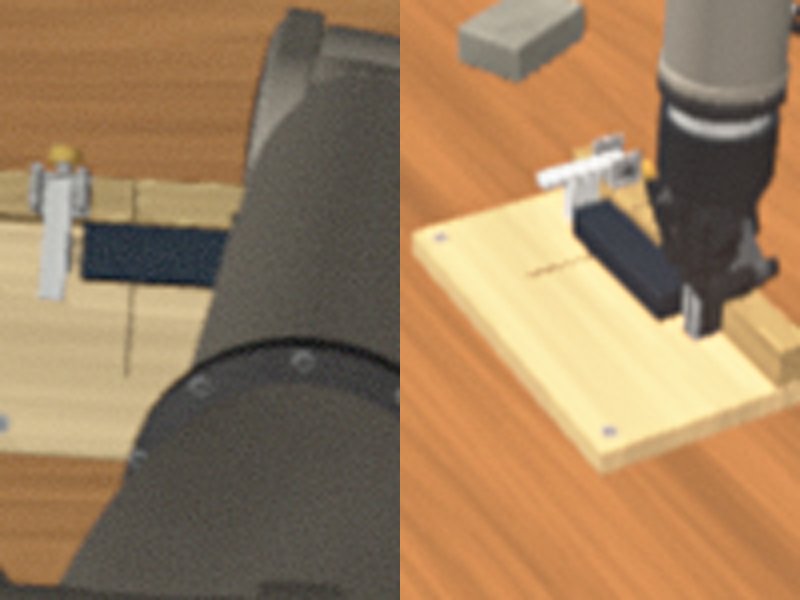

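The stop is down and the bar is flush on the fence, with a gap of about 5–8 mm to the stop. The fingers are at its free end, so I'll push it to the stop.

Emit:
drive_tool(commands=[{"hand":0,"translation":[0.4,7,0],"angular":[0,0,0]},{"hand":0,"translation":[0.5,10,0],"angular":[0,0,0]},{"hand":0,"translation":[0.7,12,0],"angular":[0,0,0]},{"hand":0,"translation":[0.8,14,0],"angular":[0,0,0]},{"hand":0,"translation":[0.9,16,0],"angular":[0,0,0]},{"hand":0,"translation":[1,18,0],"angular":[0,0,0]},{"hand":0,"translation":[1,19,0],"angular":[0,0,0]},{"hand":0,"translation":[1.1,20,0],"angular":[0,0,0]},{"hand":0,"translation":[1.1,20,0],"angular":[0,0,0]}])

```text
t: 16.05
eef_pos: [0.5527, -0.0685, 0.043]
tool_rot: [0.0, 0.027, 1.0, -0.0]
contact_force: [-0.0, -0.8, 0.1]
gripper_width: 0.002
grasp_force: 0.3
```

Emit:
drive_tool(commands=[{"hand":0,"translation":[0.1,1,0],"angular":[0,0,0]},{"hand":0,"translation":[0.1,2,0],"angular":[0,0,0]},{"hand":0,"translation":[0.2,3,0],"angular":[0,0,0]},{"hand":0,"translation":[0.2,4,0],"angular":[0,0,0]},{"hand":0,"translation":[0.2,4,0],"angular":[0,0,0]}])

```text
t: 16.68
eef_pos: [0.5525, -0.068, 0.043]
tool_rot: [-0.0, 0.029, 1.0, -0.002]
contact_force: [-0.6, -10.1, -0.0]
gripper_width: 0.002
grasp_force: 4.9
```

Emit:
drive_tool(commands=[{"hand":0,"translation":[0,-10,0],"angular":[0,0,0]},{"hand":0,"translation":[0,-10,50],"angular":[0,0,0]},{"hand":0,"translation":[-30,20,77],"angular":[0,0,0]},{"hand":0,"translation":[-53,54,77],"angular":[-0.043,-0.784,0]},{"hand":0,"translation":[-53,54,77],"angular":[-0.043,-0.784,0]},{"hand":0,"translation":[-53,54,77],"angular":[-0.043,-0.784,0]},{"hand":0,"translation":[-53,54,77],"angular":[-0.043,-0.784,0]},{"hand":0,"translation":[-53,54,77],"angular":[-0.043,-0.784,0]},{"hand":0,"translation":[-53,54,77],"angular":[-0.043,-0.784,0]},{"hand":0,"translation":[-53,54,77],"angular":[-0.043,-0.784,0]}])

```text
t: 17.92
eef_pos: [0.4772, -0.0305, 0.1009]
tool_rot: [0.214, 0.027, 0.975, -0.056]
contact_force: [-0.8, -0.2, -0.5]
gripper_width: -0.0
grasp_force: 0.0
```

```bash
python3 f.py; python3 - <<'E'
from station import bot
from scipy.spatial.transform import Rotation as R
q=bot.get_obs()["tool_rot"];print(R.from_quat([q[1],q[2],q[3],q[0]]).as_matrix().round(3))
E
python3 e.py e5 270 150 280 170
```

```text
17.975 [ 0.4769 -0.0295  0.1007] [ 0.2148  0.0263  0.9748 -0.055 ] [-0.8 -0.1 -0.5] [ 0.16  0.3  -0.4   2.42  1.45  0.32 -0.06]
[345.1, 370.3] 0.9 1125
[338.5, 233.6] 0.73 466
[430.5, 345.0] 0.6 427
[[-0.909  0.076  0.411]
 [ 0.03   0.992 -0.119]
 [-0.417 -0.096 -0.904]]
18.125 [ 0.4766 -0.0318  0.1003] [ 0.2114  0.0285  0.9754 -0.056 ] [ 1.2 -0.6 -0.4]
```

View pics/e5.png

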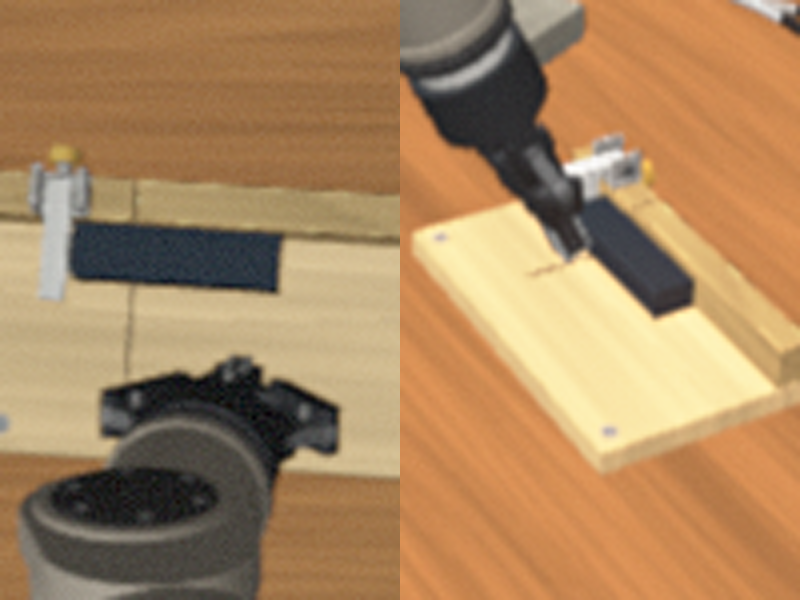

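The bar is home: its long side is on the fence and its end is on the stop. A 45° tilt is out of the arm's range (j4 at its limit), so I'll use about 34°, closer to the bar.

```bash
cat > g.py <<'E'
from station import bot
import numpy as np,sys
from scipy.spatial.transform import Rotation as R
o=bot.get_obs();q=o["tool_rot"];C=R.from_quat([q[1],q[2],q[3],q[0]])
raw=R.from_rotvec([-.043,-.784,0])*R.from_quat([.0273,.99963,0,0])
a=-.0547;t=float(sys.argv[1])
d=R.from_euler('z',a).apply([np.sin(t),0,-np.cos(t)]);y=R.from_euler('z',a).apply([0,1,0]);T=R.from_matrix(np.c_[np.cross(y,d),y,d])
print("pos",o["eef_pos"].round(4),o["contact_force"].round(1),o["q"].round(2))
print("turn from actual",(T*C.inv()).as_rotvec().round(3),"from raw",(T*raw.inv()).as_rotvec().round(3))
print("tool z",C.as_matrix()[:,2].round(3),"tool y",C.as_matrix()[:,1].round(3))
tip=o["eef_pos"]+.019*C.as_matrix()[:,2]-[.5215,-.0167,0];print("tip in board",R.from_euler('z',-a).apply(tip).round(4))
E
python3 g.py 0.6
```

```text
pos [ 0.4766 -0.0318  0.1003] [ 1.2 -0.6 -0.4] [ 0.14  0.3  -0.38  2.41  1.42  0.31 -0.03]
turn from actual [ 0.086 -0.175  0.033] from raw [ 0.01   0.185 -0.   ]
tool z [ 0.409 -0.121 -0.904] tool y [ 0.079  0.992 -0.097]
tip in board [-0.0362 -0.0194  0.0832]
```

Emit:
drive_tool(commands=[{"hand":0,"translation":[30,10,10],"angular":[0,0,0]},{"hand":0,"translation":[30,10,10],"angular":[0,0,0]},{"hand":0,"translation":[30,10,10],"angular":[0,0,0]},{"hand":0,"translation":[30,10,10],"angular":[0,0,0]}])

```text
t: 18.62
eef_pos: [0.506, -0.0213, 0.1102]
tool_rot: [0.212, 0.027, 0.975, -0.056]
contact_force: [-0.4, -0.3, 0.8]
gripper_width: -0.001
grasp_force: 0.0
```

```bash
python3 g.py 0.6
```

```text
pos [ 0.506  -0.0213  0.1102] [-0.4 -0.3  0.8] [ 0.13  0.31 -0.38  2.35  1.26  0.33  0.12]
turn from actual [ 0.087 -0.175  0.031] from raw [ 0.01   0.185 -0.   ]
tool z [ 0.41  -0.122 -0.904] tool y [ 0.077  0.992 -0.099]
tip in board [-0.0073 -0.0073  0.093 ]
```

Emit:
drive_tool(commands=[{"hand":0,"translation":[11,10,-10],"angular":[0.087,-0.175,0.031]},{"hand":0,"translation":[11,10,-28],"angular":[0.087,-0.175,0.031]},{"hand":0,"translation":[11,10,-28],"angular":[0.087,-0.175,0.031]},{"hand":0,"translation":[11,10,-28],"angular":[0.087,-0.175,0.031]}])

```text
t: 19.12
eef_pos: [0.5165, -0.011, 0.0815]
tool_rot: [0.296, 0.026, 0.955, -0.007]
contact_force: [1.2, 0.1, -0.4]
gripper_width: 0.003
grasp_force: 0.0
```

```bash
python3 g.py 0.65
```

```text
pos [ 0.5165 -0.011   0.0815] [ 1.2  0.1 -0.4] [ 0.41  0.46 -0.67  2.43  2.2   0.47 -0.74]
turn from actual [-0.005 -0.05  -0.   ] from raw [ 0.008  0.135 -0.   ]
tool z [ 0.564 -0.029 -0.825] tool y [0.054 0.999 0.002]
tip in board [0.0054 0.0054 0.0658]
```

Emit:
drive_tool(commands=[{"hand":0,"translation":[6,-0.3,-9],"angular":[0,0,0]},{"hand":0,"translation":[11,-0.6,-16],"angular":[0,0,0]},{"hand":0,"translation":[13,-0.7,-20],"angular":[0,0,0]},{"hand":0,"translation":[14,-0.8,-22],"angular":[0,0,0]},{"hand":0,"translation":[14.5,-0.8,-23],"angular":[0,0,0]},{"hand":0,"translation":[14.5,-0.8,-23],"angular":[0,0,0]}])

```text
t: 19.88
eef_pos: [0.5324, -0.0117, 0.0597]
tool_rot: [0.296, 0.026, 0.955, -0.008]
contact_force: [-0.8, 0.3, 1.4]
gripper_width: 0.001
grasp_force: 0.6
```

```bash
python3 g.py 0.6
```

```text
pos [ 0.5324 -0.0117  0.0597] [-0.8  0.3  1.4] [ 0.41  0.54 -0.66  2.41  2.25  0.52 -0.75]
turn from actual [-0.     0.002  0.   ] from raw [ 0.01   0.185 -0.   ]
tool z [ 0.565 -0.031 -0.824] tool y [0.055 0.998 0.001]
tip in board [0.0214 0.0056 0.0441]
```

Emit:
drive_tool(commands=[{"hand":0,"translation":[0.5,0,-0.5],"angular":[0,0,0]},{"hand":0,"translation":[1,0,-1],"angular":[0,0,0]},{"hand":0,"translation":[1.5,0,-1.3],"angular":[0,0,0]},{"hand":0,"translation":[2,0,-1.7],"angular":[0,0,0]},{"hand":0,"translation":[2,0,-1.7],"angular":[0,0,0]}])

```text
t: 20.5
eef_pos: [0.5331, -0.0117, 0.0588]
tool_rot: [0.297, 0.025, 0.955, -0.008]
contact_force: [-16.7, -0.7, 27.3]
gripper_width: -0.002
grasp_force: 15.8
```

```bash
python3 g.py 0.6
```

```text
pos [ 0.5331 -0.0117  0.0588] [-16.7  -0.7  27.3] [ 0.41  0.54 -0.66  2.4   2.25  0.52 -0.75]
turn from actual [ 0.001  0.003 -0.001] from raw [ 0.01   0.185 -0.   ]
tool z [ 0.566 -0.031 -0.824] tool y [ 0.054  0.999 -0.001]
tip in board [0.022  0.0056 0.0432]
```

Emit:
drive_tool(commands=[{"hand":0,"translation":[0.8,0,0.2],"angular":[0,0,0]},{"hand":0,"translation":[0.8,0,0.2],"angular":[0,0,0]},{"hand":0,"translation":[0.8,0,0.2],"angular":[0,0,0]},{"hand":0,"translation":[0.8,0,0.2],"angular":[0,0,0]},{"hand":0,"translation":[0.8,0,0.2],"angular":[0,0,0]},{"hand":0,"translation":[0.8,0,0.2],"angular":[0,0,0]},{"hand":0,"translation":[0.8,0,0.2],"angular":[0,0,0]},{"hand":0,"translation":[0.8,0,0.2],"angular":[0,0,0]}])

```text
t: 21.5
eef_pos: [0.5331, -0.0117, 0.0588]
tool_rot: [0.296, 0.025, 0.955, -0.008]
contact_force: [-19.8, -1.3, 29.1]
gripper_width: 0.001
grasp_force: 17.4
```

```bash
python3 g.py 0.6;python3 e.py e6 270 150 280 170
```

```text
pos [ 0.5331 -0.0117  0.0588] [-19.8  -1.3  29.1] [ 0.41  0.54 -0.66  2.4   2.25  0.52 -0.75]
turn from actual [ 0.001  0.002 -0.001] from raw [ 0.01   0.185 -0.   ]
tool z [ 0.565 -0.031 -0.824] tool y [ 0.053  0.999 -0.001]
tip in board [0.0221 0.0056 0.0431]
21.6 [ 0.5331 -0.0117  0.0588] [ 0.2961  0.0254  0.9548 -0.0083] [-19.7  -1.2  28.3]
```

View pics/e6.png

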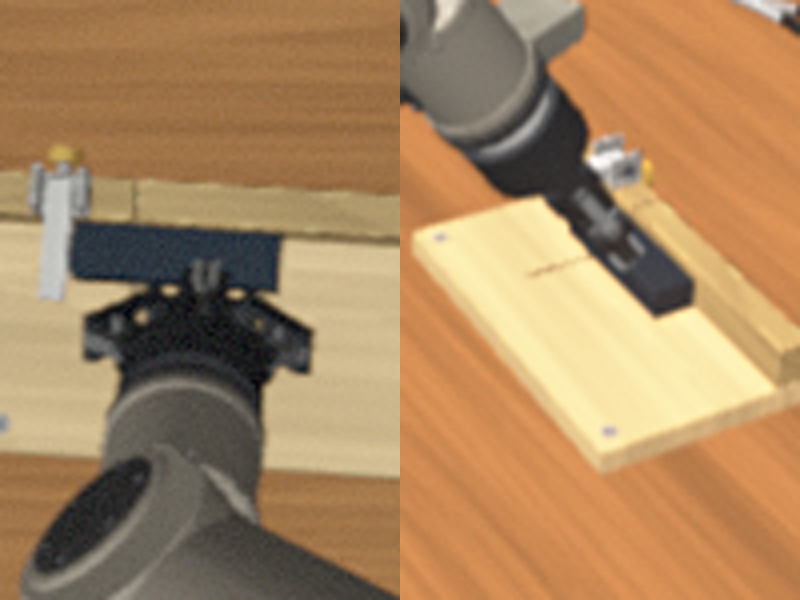

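The bar sits in the corner, flush on the fence and butted on the lowered stop. The fingertips press its edge well to the right of the slot, with a steady push of about 20 N into the fence and 29 N into the bed. Handing in.

```bash
python3 -c "
from station import bot
print(bot.hand_in())"
```

```text
the job is handed in; nothing more can be done
None
```

The job is handed in with the push still on: the stop is down, the bar is flat, flush on the fence and butted against the stop, and the fingertips hold it clear of the slot with about 20 N into the fence and 29 N into the bed (tool tilted 34°, as 45° was out of reach).

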